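Free the red scraper from its drying clip

TASK

One of the two spring clips on the counter holds the red scraper, the other the wooden spoon. Lift the arm of the scraper's clip until it stays open by itself, then lift the scraper out and lay it flat in the grey basin, leaving that clip open. Leave the spoon held in its shut clip, and do not shove the basin about.

Things in the scene. Friction and masses are not known exactly. Their poses are not given: they have to be found in the camera images.
- scraper_clip: White drying clip holding the red scraper, fixed to the counter (its twin holds the spoon). Origin: on the underside of its base plate (x -65 to +80, y -35 to +35, 10 mm thick), z up. A 30 (x) x 60 (y) mm block, top at z 32, over the origin carries the scraper. Hinge axis of the arm: parallel to y at x +45, z 60 mm, in cheeks 70 mm high. Shut, the arm runs level towards -x over the scraper.
- scraper_knob (a point): Centre of the black knob at the end of that clip's steel arm (16 mm wide), 90 mm from the hinge axis; shut, it is at x -45, y 0, z 60 mm of the clip. A cylinder 20 mm in diameter, 24 mm long along the clip's y; its end faces can be pinched along y from above and turn between the fingers as the arm rises.
- scraper_arm (a joint): Angle of that arm, rad: 0 shut on the scraper, growing as the knob rises and swings over the hinge towards the clip's +x; stop at 1.9. Over-centre spring: below 0.8 it pulls shut (3 to 4 N upward at the knob lifts it), above 0.8 it throws the arm open and holds it at the stop, the knob then 145 mm above the counter and 29 mm beyond the hinge axis.
- scraper: Red scraper, rigid, about 0.07 kg, 230 mm long along its y, which lies along the clip's y within 5 degrees. Origin: on its underside under the clip's pad, near its centre of mass, z up. Handle y -125 to +30 mm, 24 mm wide (x), 16 mm thick (z 0 to 16); blade on to y +105, 55 mm wide, 9 mm thick. Beyond the base plate both ends stand free 32 mm over the counter.
- basin: Empty grey plastic basin, open-topped, loose, 0.6 kg, 320 mm (its x) by 230 mm (its y) by 65 mm high, walls and floor 5 mm thick. Origin: centre of its underside, z up.
- spoon_arm (a joint): Angle of the arm of the other clip, the same kind, which holds the wooden spoon (250 mm long): about 0 shut on the spoon; to be left so.
Things that resemble listed ones, but are neither listed nor needed, are in the scene too. Several things have the shape of the scraper; the one meant has the colours described above.

How it is judged:
On the way, in this order (a step that is already met when the one before it is completed fails the run):
1. the arm of the scraper's clip is up past its hold-open point, the scraper still lying in the clip (value of joint scraper_arm above 1.2 rad and horizontal distance between scraper and scraper_clip below 0.03 m), for 0.2 s.
2. the scraper is lifted out of the open clip (value of joint scraper_arm above 1.2 rad and z of scraper in the frame of scraper_clip above 0.07 m), for 0.1 s.
At the end, for the whole second after the job is handed in: The scraper lies at rest inside the basin, flat on its floor (within 10 degrees, either side up), its clip's arm stands open beyond 1.5 rad, and the other clip is shut on the spoon (value of joint scraper_arm above 1.5 rad and x of scraper in the frame of basin between -0.13 and 0.13 m and y of scraper in the frame of basin between -0.11 and 0.11 m and z of scraper in the frame of basin below 0.03 m and angle between the z axis of scraper and the z axis of basin, either way round below 0.18 rad and linear speed of scraper below 0.02 m/s and value of joint spoon_arm between -0.08 and 0.2 rad); the robot touches nothing.
It fails at once if the spoon's clip is opened or the spoon pulled out of it (value of joint spoon_arm above 0.3 rad or value of joint spoon_arm below -0.08 rad).
It fails at once if the basin is shoved more than 50 mm (distance of basin from where it was at the start of the episode above 0.05 m).
It also fails if it takes over 59 s, if anything falls off the work surface, if the arm or the gripper's body presses on something with over 40 N, if the wrist force passes 120 N, or if a joint passes its speed limit or range.

ROBOT

A 7-joint arm with a two-finger parallel gripper is mounted at the origin on the work surface. World frame = base frame: x ahead of the robot, y to its left, z up, the work surface at z = 0. Lengths are in m, angles in rad, forces in N, time in s.
With the tool pointing down it reaches from about 0.425 to 0.875 m from the base axis. Payload 4.7 kg.
Tool frame: the origin (TCP) lies at the very end of the fingers, on their centre line; the grasp point (between the pads) lies behind it (ctrl.pinch_z is the z of the grasp point in the tool frame, in m); z points along the fingers, y is the line along which they close (so a half turn about z gives the same grasp; the last joint's range is limited). The gripper opens to 85 mm and grips with 20 to 120 N. Pads are 22 mm wide; open, the fingers measure 114 mm over their backs; the gripper's body (76 mm by 85 mm) begins 54 mm behind the grasp point. The pads swing forward as they close: fully open they stand 13 mm farther back than shut.
Start: joints at [-1.169, 0.321, -0.07, 1.45, 0.023, 1.371, -0.057], TCP at [0.246, 0.602, 0.202] pointing down, gripper open.
Joint ranges: [-2.86, 2.86], [-0.3, 2.09], [-1.38, 1.24], [0.06, 2.45], [-1.56, 4.7], [0.09, 2.05], [-2.69, 2.69]. Speed limits (rad/s): [2.57, 2.57, 3.14, 3.14, 3.14, 3.14, 3.14].

INTERFACE

Orientations are given as a unit quaternion [x, y, z, w].
In Python, from cell import ctrl gives the robot as it stands. The module is installed in compiled form; this text tells all that it offers. Calls block until the motion is done:
- ctrl.goto(position, orientation): joint-space move of the TCP to a pose.
- ctrl.servo_line(position, velocity=0.15, orientation=None): straight line of the TCP; orientation=None keeps the orientation; velocity is the mean speed in m/s.
- ctrl.set_joints(angles): joint-space move.
- ctrl.gripper_to(opening, f_grip=None): opening from 0.0 (shut) to 1.0 (fully open); f_grip is the grip in N (None keeps the last); returns when the fingers have stopped.
- ctrl.hold(seconds).
- ctrl.solve_ik(position, orientation): joint angles nearest the present ones, or None.
- ctrl.read_camera(name): name is "side" or "top" or "wrist"; returns a dict with "color" (480x640x3 uint8, red, green, blue), "z_map" (480x640 float32, m along the optical axis (not along the pixel's ray), 0 where there is no reading), "fx", "fy", "cx", "cy" (pixels), "distortion" ([k1, k2, p1, p2, k3] as OpenCV has them; the pictures are not rectified), "pose" (4x4, takes a point from camera to world coordinates); the wrist camera has in their place "T_tool_cam" (4x4, takes a point from camera to tool coordinates, whose origin is the TCP and whose axes are the flange's). Camera axes: x right, y up, looking along -z (the intrinsics and any distortion apply to the point x, -y, -z); pixel columns grow to the right and rows downward; lengths in m; the calibration is good to about 2 mm. A picture is of the moment at which its call begins: read the wrist's pose just before it.
A pose or a line that the arm cannot do raises ctrl.Unreachable and nothing moves.
- ctrl.sign_off(): hands the job in; it is judged then, once.
Readings, each from a call of its own:
- ctrl.read_time(): time.
- ctrl.read_joint_positions(): joint angles.
- ctrl.read_joint_velocities(): joint speeds.
- ctrl.read_effort(): joint torques, N m.
- ctrl.read_position(): TCP position.
- ctrl.read_orientation(): TCP orientation.
- ctrl.read_force(): force on the tool from outside, world axes, zero at the start.
- ctrl.read_moment(): the same for the moment, N m.
- ctrl.read_finger_gap(): opening from 0.0 (shut) to 1.0 (fully open).
- ctrl.read_gripper_force(): force on a finger pad.
Only numpy, scipy, OpenCV 4.12 (cv2) and the standard library are available. Lean on these libraries where they do the work, as an engineer would, in place of code of your own. Each camera call takes 0.05 s, during which the arm holds its last target. There are 200 camera calls.

## Working session

There is one attempt and no reset: what is moved stays moved. The work goes in short steps, each a Python script; the robot and the scene stay as the last script left them, time stands still between calls to the robot, and variables do not carry over. Pictures are saved under pics/ and viewed, at most 10 in all, crops included, and the job is handed in when it is done.

```bash
mkdir -p pics; python3 - <<'E'
from cell import ctrl
import cv2,pickle
for n in ("top","side"):
    d=ctrl.read_camera(n); pickle.dump(d,open(f"{n}.pkl","wb"))
    cv2.imwrite(f"pics/{n}.png",d["color"][:,:,::-1]); print(n,d["fx"],d["distortion"],d["pose"])
print(ctrl.read_time(),ctrl.pinch_z,ctrl.read_orientation())
E
```

```text
top 544.2760948038118 [-0.0082767  0.         0.         0.         0.       ] [[-0.02882034  0.99275552 -0.11664418  0.22275876]
 [-0.99955974 -0.02944585 -0.00364248  0.01663448]
 [-0.00705077  0.11648785  0.99316709  1.51437934]
 [ 0.          0.          0.          1.        ]]
side 483.07153825000205 [-0.0964266  0.         0.         0.         0.       ] [[ 0.97070905  0.12050403 -0.20785263  0.16228561]
 [-0.2394252   0.55715397 -0.79514466 -0.91432143]
 [ 0.01998778  0.82161928  0.5696861   0.73012608]
 [ 0.          0.          0.          1.        ]]
0.1 -0.0187 [ 1.92677986e-01  9.81261660e-01 -8.56809217e-04 -1.18280631e-04]
```

View pics/top.png

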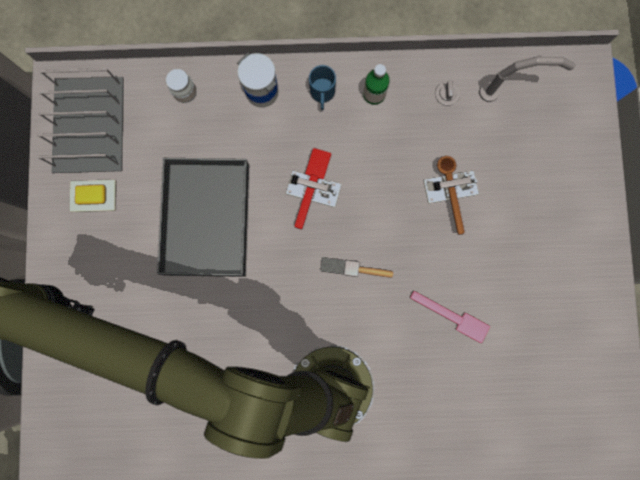

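View pics/side.png

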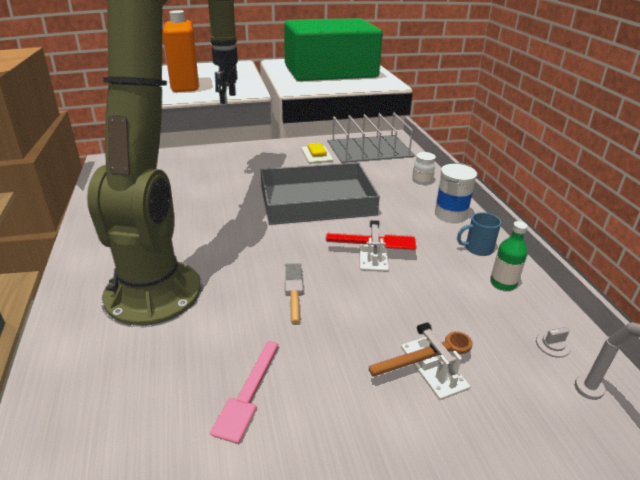

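Top view: the red scraper is in the clip at (313,188). Look-alikes are the pink scraper on the counter at (450,315), the brush at (355,268) and the spoon's clip at (452,187). The choice is the red one, knob at about (294,181), hinge at about (330,190). The basin is at (204,217).

```bash
cat > h.py <<'E'
import numpy as np,cv2,pickle
def ray(d,u,v,pose=None):
    K=np.array([[d["fx"],0,d["cx"]],[0,d["fy"],d["cy"]],[0,0,1]])
    p=cv2.undistortPoints(np.array([[[u,v]]],float),K,np.array(d["distortion"],float))[0,0]
    P=d["pose"] if pose is None else pose
    return P[:3,3],P[:3,:3]@np.array([p[0],-p[1],-1])
def at_z(d,u,v,z,pose=None):
    o,r=ray(d,u,v,pose); return o+r*(z-o[2])/r[2]
E
python3 - <<'E'
from h import *
d=pickle.load(open("top.pkl","rb"))
c=d["color"][135:240,270:375,::-1]; cv2.imwrite("pics/c1.png",cv2.resize(c,(600,600),interpolation=cv2.INTER_CUBIC))
print("knob",at_z(d,294,181,.06)); print("hinge",at_z(d,331,190,.06))
for p in [(164,160),(247,160),(245,275),(160,275)]: print("basin",at_z(d,*p,.065))
E
```

```text
knob [0.56203438 0.08517597 0.06      ]
hinge [ 0.53398744 -0.01489068  0.06      ]
basin [0.63046465 0.43942236 0.065     ]
basin [0.62334998 0.21200755 0.065     ]
basin [0.30933836 0.22152514 0.065     ]
basin [0.31592754 0.44867596 0.065     ]
```

View pics/c1.png

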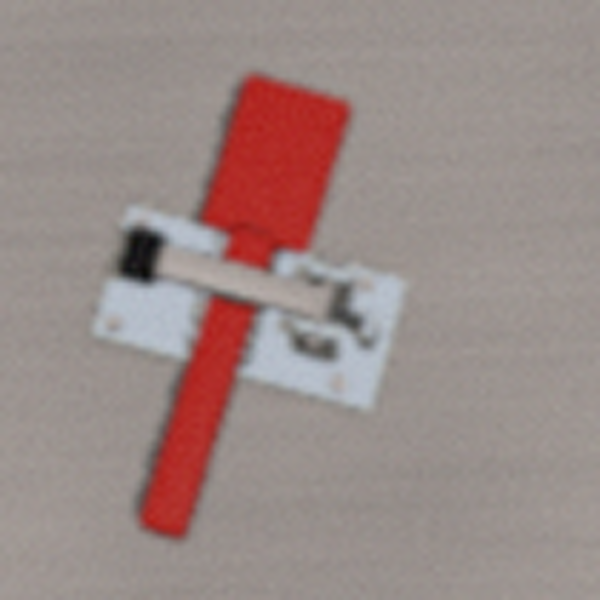

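```bash
cat >> h.py <<'E'
from scipy.spatial.transform import Rotation as R
def down(yaw):  # tool y at heading yaw, z down
    y=np.array([np.cos(yaw),np.sin(yaw),0]); z=np.array([0,0,-1.]); x=np.cross(y,z)
    return R.from_matrix(np.c_[x,y,z]).as_quat()
E
python3 - <<'E'
from h import *
from cell import ctrl
d=pickle.load(open("top.pkl","rb"))
f=lambda u,v,z:at_z(d,270+u/5.714,135+v/5.714,z)
c=[f(*p,.01) for p in [(130,207),(407,282),(370,408),(95,333)]]
ex=(c[1]-c[0]+c[2]-c[3]);print("lens",[np.linalg.norm(c[i]-c[i-1]) for i in range(4)])
a=np.arctan2(ex[1],ex[0]); X=np.array([np.cos(a),np.sin(a),0]);Y=np.array([-X[1],X[0],0])
o=sum(c)/4-.0075*X; o[2]=0
print("clip",o,np.degrees(a)); print("knob meas",f(141,255,.06),"model",o-.045*X+[0,0,.06])
e0,e1=f(165,525,.045),f(298,90,.041); print("scraper",e0,e1,np.degrees(np.arctan2(*(e1-e0)[1::-1])),np.linalg.norm(e1-e0))
k=f(141,255,.06)
for s in (0,np.pi):
    q=down(a+np.pi/2+s); j=ctrl.solve_ik(k+[0,0,.13],q); print(s,j)
s=min((0,np.pi),key=lambda s:(lambda j:9 if j is None else abs(j[6]))(ctrl.solve_ik(k+[0,0,.13],down(a+np.pi/2+s))))
q=down(a+np.pi/2+s)
ctrl.goto(k+[0,0,.13],q)
p=ctrl.read_position();qq=ctrl.read_orientation()
w=ctrl.read_camera("wrist"); T=np.eye(4);T[:3,:3]=R.from_quat(qq).as_matrix();T[:3,3]=p
w["pose"]=T@w["T_tool_cam"]; pickle.dump(w,open("w1.pkl","wb")); cv2.imwrite("pics/w1.png",w["color"][:,:,::-1])
print(p,s,ctrl.read_time())
E
```

```text
lens [np.float64(0.06562654954301099), np.float64(0.1420347033030003), np.float64(0.06565814165065952), np.float64(0.14040884710149476)]
clip [0.55188041 0.0394659  0.        ] -107.1997846885423
knob meas [0.56579862 0.0832418  0.06      ] model [0.56518711 0.08245348 0.06      ]
scraper [0.43747067 0.07557424 0.045     ] [0.64989011 0.00578937 0.041     ] -18.186587598547543 0.22362456524511082
0 [-0.63297401  0.16802719  0.49545537  1.68516381 -0.082405    1.30914327
 -0.42225935]
3.141592653589793 [ 0.76718289  0.3690385  -1.17552764  1.63843902  0.34679447  1.36778484
  2.38569322]
[0.56561186 0.08518646 0.18985327] 0 2.3333
```

View pics/w1.png

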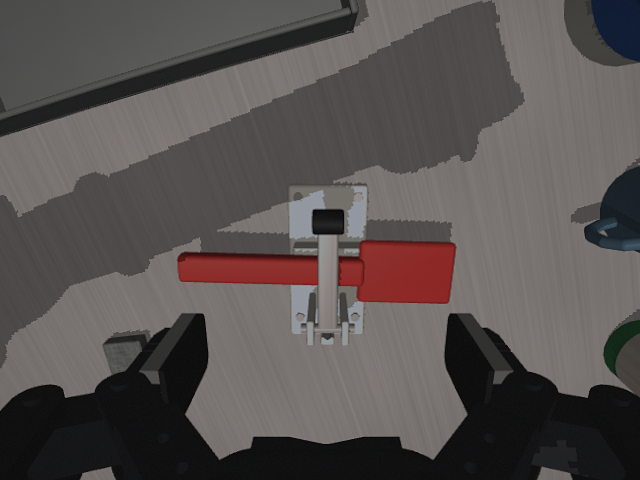

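The wrist view shows the knob at (328,221), the plate corners at (289,186), (368,185), (365,334) and (292,334), and the red scraper running from (180,267) to (453,271). It is the intended one.

```bash
python3 - <<'E'
from h import *
from cell import ctrl
w=pickle.load(open("w1.pkl","rb"))
f=lambda u,v,z:at_z(w,u,v,z)
c=[f(*p,.01) for p in [(289,186),(292,334),(365,334),(368,185)]]  # x-, x+, x+, x-
ex=c[1]-c[0]+c[2]-c[3]; a=np.arctan2(ex[1],ex[0]); X=np.array([np.cos(a),np.sin(a),0])
print("lens",[round(np.linalg.norm(c[i]-c[i-1]),4) for i in range(4)])
o=sum(c)/4-.0075*X;o[2]=0;k=f(328,221,.064);k[2]=.06
print("clip",o,np.degrees(a),"knob",k,"model",o-.045*X)
e0,e1=f(180,267,.046),f(453,271,.041);u=(e1-e0)/np.linalg.norm(e1-e0)
print("scraper",e0,e1,np.degrees(np.arctan2(u[1],u[0])),np.linalg.norm(e1-e0))
kk=(k+o-.045*X)/2;kk[2]=.06
np.savez("est.npz",o=o,a=a,k=kk,e0=e0,e1=e1)
# check IK along arc
q=down(a+np.pi/2); H=kk+.09*X
for t in (0,.5,1,1.5,1.85):
    P=H-.09*np.cos(t)*X+[0,0,.09*np.sin(t)-.016]; print(t,P,ctrl.solve_ik(P,q))
E
```

```text
lens [np.float64(0.0681), np.float64(0.1431), np.float64(0.0705), np.float64(0.144)]
clip [0.5538055  0.04205038 0.        ] -107.0025022836894 knob [0.56659063 0.08626351 0.06      ] model [0.5669641  0.08508351 0.        ]
scraper [0.4372091  0.08075421 0.046     ] [0.65279465 0.00873312 0.041     ] -18.47302847339721 0.22735251480288857
0 [0.56677737 0.08567351 0.044     ] [-0.6050153   0.30931837  0.47582194  1.83981791 -0.16328666  1.03091287
 -0.36097175]
0.5 [0.56355568 0.0751375  0.0871483 ] [-0.60733192  0.24944285  0.49062674  1.81379616 -0.13021903  1.11016398
 -0.36825773]
1 [0.5546794  0.04610904 0.11973239] [-0.58905569  0.19038188  0.51300693  1.80938941 -0.10114079  1.16769894
 -0.34076899]
1.5 [0.54232176 0.00569532 0.13377455] [-0.55467923  0.14526631  0.54155571  1.82771275 -0.08045218  1.1902861
 -0.28460338]
1.85 [ 0.53320739 -0.02411179  0.13051477] [-0.52502147  0.1289171   0.56342676  1.85203494 -0.07428776  1.18136621
 -0.23385153]
```

```bash
python3 - <<'E'
from h import *
from cell import ctrl
e=np.load("est.npz");a=float(e["a"]);k=e["k"];X=np.array([np.cos(a),np.sin(a),0]);q=down(a+np.pi/2);H=k+.09*X
ctrl.gripper_to(.65,25)
ctrl.goto(k+[0,0,.05],q)
ctrl.servo_line(k+[0,0,-.016],.08); print("F",ctrl.read_force())
ctrl.gripper_to(0.,30); print("gap",ctrl.read_finger_gap(),ctrl.read_gripper_force(),ctrl.read_force())
for t in np.arange(.2,1.81,.2):
    ctrl.servo_line(H-.09*np.cos(t)*X+[0,0,.09*np.sin(t)-.016],.08)
    print(round(t,2),ctrl.read_force().round(1),round(ctrl.read_finger_gap(),3))
    if ctrl.read_finger_gap()<.15: break
print(ctrl.read_time())
w=ctrl.read_camera("side");cv2.imwrite("pics/s2.png",cv2.resize(w["color"][150:310,280:480,::-1],(750,600)))
E
```

```text
F [ 0.83645918 -0.11261505 -0.09122238]
gap 0.0011300581037246718 0.0 [ 0.43417745  0.44055858 -0.11014805]
0.2 [-0.3 -0.5  1.2] 0.002
5.075
```

View pics/s2.png

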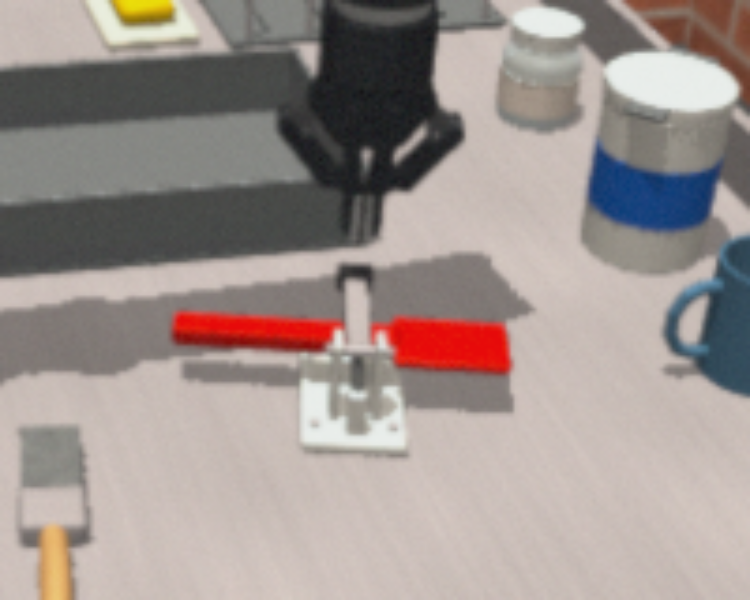

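Closed on nothing: the shut fingertips at (362,235) are behind or above the knob at (355,275). Next I check the pose actually reached.

```bash
python3 - <<'E'
from h import *
from cell import ctrl
e=np.load("est.npz");a=float(e["a"]);q=down(a+np.pi/2)
p=ctrl.read_position();qq=ctrl.read_orientation();print(p,qq,q,e["k"])
w=ctrl.read_camera("wrist"); T=np.eye(4);T[:3,:3]=R.from_quat(qq).as_matrix();T[:3,3]=p
w["pose"]=T@w["T_tool_cam"]; pickle.dump(w,open("w2.pkl","wb")); cv2.imwrite("pics/w2.png",w["color"][:,:,::-1])
print(w["T_tool_cam"])
# tops via depth: knob height check from side, plus wrist-1 depth at the knob and TCP in side
s=ctrl.read_camera("side");M=np.linalg.inv(s["pose"])
for P in (p,e["k"]):
    c=M@np.r_[P,1]; print("side px",s["cx"]+s["fx"]*c[0]/-c[2],s["cy"]-s["fy"]*c[1]/-c[2])
w1=pickle.load(open("w1.pkl","rb"))
for u,v in [(328,217),(328,340),(300,200),(400,270),(150,220)]:
    o,r=ray(w1,u,v);print((u,v),o+r*w1["z_map"][v,u])
E
```

```text
[0.56654473 0.08407494 0.06238204] [8.03870196e-01 5.94804558e-01 4.91288335e-04 7.01916172e-05] [0.80386985 0.59480523 0.         0.        ] [0.56677737 0.08567351 0.06      ]
[[-1.62572647e-03  9.57160240e-01  2.89554195e-01  7.43365827e-02]
 [ 9.99998565e-01  1.69395866e-03  1.49687129e-05 -9.21837044e-04]
 [-4.76165381e-04  2.89553804e-01 -9.57161620e-01 -1.71920092e-01]
 [ 0.00000000e+00  0.00000000e+00  0.00000000e+00  1.00000000e+00]]
side px 374.6906165371263 223.15549813963682
side px 374.4981581552147 223.59923161844682
(328, 217) [0.56781113 0.09033394 0.06903602]
(328, 340) [ 0.53364678 -0.02167863  0.04255968]
(300, 200) [0.54514558 0.09863288 0.00965505]
(400, 270) [0.61004607 0.0242202  0.04431391]
(150, 220) [ 4.06622752e-01  1.20201112e-01 -3.83020156e-04]
```

View pics/w2.png

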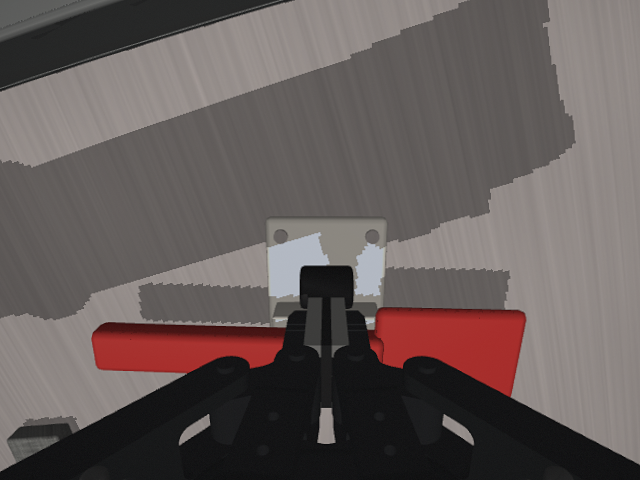

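The wrist view has the shut tips at about (313–340, 300), just overlapping the knob at (327,287). I'll locate the tips by depth.

```bash
python3 - <<'E'
from h import *
from cell import ctrl
w=pickle.load(open("w2.pkl","rb")); s=ctrl.read_camera("side")
print(w["fx"],w["cx"],w["cy"])
def P(d,u,v):
    o,r=ray(d,u,v);return (o+r*d["z_map"][v,u]).round(4)
for u,v in [(327,275),(315,303),(338,303),(315,320),(338,335)]: print("w",(u,v),P(w,u,v))
for u,v in [(374,224),(373,211),(379,211),(373,207),(379,205),(375,199)]: print("s",(u,v),P(s,u,v))
E
```

```text
409.513404634797 325.9016394149009 242.79260950143822
w (327, 275) [0.5686 0.0925 0.0662]
w (315, 303) [0.5652 0.0963 0.1004]
w (338, 303) [0.5731 0.0942 0.1012]
w (315, 320) [0.5656 0.0965 0.1139]
w (338, 335) [0.5725 0.0943 0.1237]
s (374, 224) [0.562  0.0766 0.0651]
s (373, 211) [0.554  0.0719 0.1079]
s (379, 211) [0.5718 0.0755 0.1036]
s (373, 207) [0.554  0.0742 0.1183]
s (379, 205) [0.5707 0.0769 0.1207]
s (375, 199) [0.5573 0.074  0.1411]
```

```bash
python3 - <<'E'
from h import *
from cell import ctrl
w=pickle.load(open("w2.pkl","rb")); w1=pickle.load(open("w1.pkl","rb")); s=ctrl.read_camera("side")
def P(d,u,v):
    o,r=ray(d,u,v);return (o+r*d["z_map"][v,u]).round(4)
for v in range(292,304,2): print("w2",v,P(w,315,v),P(w,338,v))
for v in range(312,330,3): print("w1",v,P(w1,195,v),P(w1,457,v))
for v in range(209,219): print("s",v,P(s,374,v),P(s,379,v))
E
```

```text
w2 292 [0.5616 0.0876 0.0693] [0.5713 0.0848 0.0697]
w2 294 [0.5614 0.0868 0.0696] [0.571  0.0838 0.0693]
w2 296 [0.5612 0.0862 0.0702] [0.5708 0.0833 0.0703]
w2 298 [0.5653 0.097  0.0976] [0.5732 0.094  0.0966]
w2 300 [0.5651 0.0964 0.0981] [0.5731 0.0937 0.0974]
w2 302 [0.5652 0.0965 0.1001] [0.5732 0.0944 0.1006]
w1 312 [0.4114 0.0223 0.0008] [ 0.6565 -0.0542 -0.0013]
w1 315 [0.526  0.1094 0.238 ] [0.6102 0.0834 0.2377]
w1 318 [0.5261 0.1088 0.2389] [0.6096 0.0836 0.2399]
w1 321 [0.5274 0.1091 0.2424] [0.6091 0.0833 0.2413]
w1 324 [0.5269 0.1081 0.2424] [0.6086 0.0833 0.243 ]
w1 327 [0.5265 0.1071 0.2424] [0.6081 0.0832 0.2445]
s 209 [0.5582 0.0768 0.1105] [0.5716 0.0764 0.1091]
s 210 [ 0.1623 -0.9143  0.7301] [0.571  0.0741 0.1075]
s 211 [0.5591 0.0777 0.1039] [0.5729 0.0781 0.102 ]
s 212 [0.5585 0.0756 0.1023] [0.5721 0.0755 0.1007]
s 213 [0.5589 0.0761 0.099 ] [0.6345 0.2255 0.0018]
s 214 [0.5591 0.0758 0.0961] [6.334e-01 2.221e-01 5.000e-04]
s 215 [0.6149 0.2145 0.0039] [0.6308 0.2151 0.0016]
s 216 [0.6144 0.2123 0.0019] [ 0.6304  0.2132 -0.0007]
s 217 [6.136e-01 2.096e-01 2.000e-04] [ 0.6288  0.2086 -0.0011]
s 218 [0.6104 0.201  0.0024] [0.6251 0.199  0.0017]
```

By two cameras the real fingertips are 34 mm higher than the reported TCP, while the sideways position is right. I'll subtract 34 mm from commanded heights and retry.

```bash
python3 - <<'E'
from h import *
from cell import ctrl
OFF=.034
e=np.load("est.npz");a=float(e["a"]);k=e["k"];X=np.array([np.cos(a),np.sin(a),0]);q=down(a+np.pi/2);H=k+.09*X
D=-.016-OFF
ctrl.gripper_to(.65,30)
ctrl.servo_line(k+[0,0,D],.08,q); print("F",ctrl.read_force())
ctrl.gripper_to(0.,30); g=ctrl.read_finger_gap(); print("gap",g,ctrl.read_gripper_force(),ctrl.read_force())
if g>.2:
  for t in np.arange(.2,1.81,.2):
    ctrl.servo_line(H-.09*np.cos(t)*X+[0,0,.09*np.sin(t)+D],.08)
    g=ctrl.read_finger_gap();print(round(t,2),ctrl.read_force().round(1),round(g,3))
    if g<.2: break
print(ctrl.read_time())
w=ctrl.read_camera("side");cv2.imwrite("pics/s3.png",cv2.resize(w["color"][150:310,280:480,::-1],(750,600)))
E
```

```text
F [-0.03251035  0.19669765 -0.99780356]
gap 0.2737092009195952 31.527366042137146 [-0.42728241 -0.54162277  2.82546026]
0.2 [ 3.1 -0.3 -1.5] 0.276
0.4 [ 3.2  0.4 -1.7] 0.279
0.6 [ 3.5  0.4 -1. ] 0.277
0.8 [3.9 1.2 1.6] 0.27
1.0 [3.4 2.6 3.2] 0.276
1.2 [1.8 1.4 5.9] 0.274
1.4 [ 0.7 -0.   8.6] 0.275
1.6 [ 0.1 -0.7  8. ] 0.279
1.8 [ 0.7 -2.8  6.4] 0.277
10.45
```

View pics/s3.png

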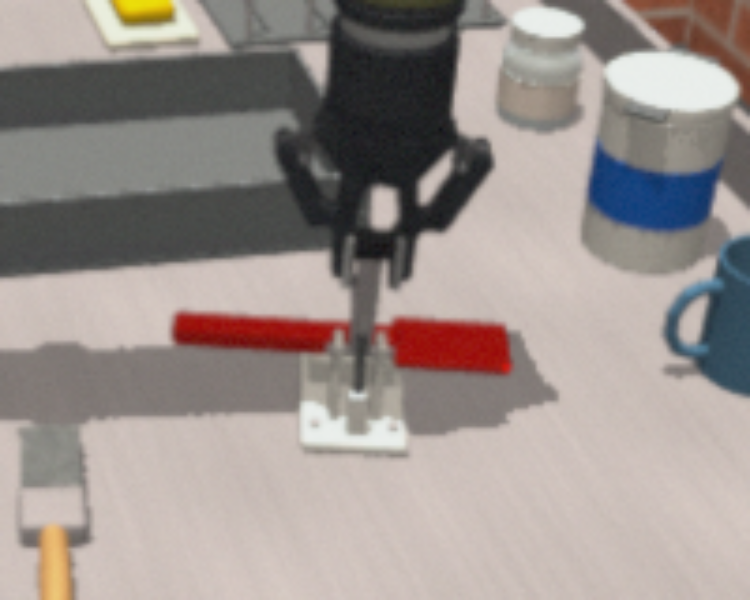

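The arm is open near 1.8 rad and the scraper is still on its block. Next: release, grip the handle beyond the base plate and lift.

```bash
python3 - <<'E'
from h import *
from cell import ctrl
OFF=.034
e=np.load("est.npz");e0,e1=e["e0"],e["e1"];u=e1-e0;u[2]=0;u/=np.linalg.norm(u);b=np.arctan2(u[1],u[0])
ctrl.gripper_to(.6); p=np.array(ctrl.read_position())
ctrl.servo_line(p+[0,0,.07],.15)
G=e0+.060*u; G[2]=.032-.004-OFF
best=None
for s in (-np.pi/2,np.pi/2):
    j=ctrl.solve_ik(G,down(b+s)); jb=ctrl.solve_ik([.415,.33,.03],down(s-.03)); print(s,j,jb)
    if j is not None and jb is not None:
        m=max(abs(j[6]),abs(jb[6]))
        if best is None or m<best[0]: best=(m,s)
s=best[1];q=down(b+s)
ctrl.goto(G+[0,0,.10],q); ctrl.servo_line(G,.1); print(ctrl.read_position()-G,ctrl.read_force())
ctrl.gripper_to(0,60); g=ctrl.read_finger_gap(); print("gap",g,ctrl.read_gripper_force())
np.savez("g.npz",s=s,b=b,G=G)
if g>.2:
    ctrl.servo_line(G+[0,0,.13],.1); ctrl.hold(.2); print("gap",ctrl.read_finger_gap())
print(ctrl.read_time())
w=ctrl.read_camera("side");cv2.imwrite("pics/s4.png",cv2.resize(w["color"][100:310,230:490,::-1],(743,600)))
E
```

```text
-1.5707963267948966 [-0.69698287  0.23651966  0.57086686  2.05768227 -0.16361899  0.89039718
 -1.92859839] [-0.96422116  0.22574842  0.26884425  1.94824422 -0.07181268  0.97664818
 -2.26243379]
1.5707963267948966 [-0.52632984  0.22015163  0.38093963  2.05221439 -0.10490911  0.88725529
  1.16103399] [-0.89440671  0.22378394  0.19115086  1.94575734 -0.05090616  0.97659759
  0.86140164]
[0.00064249 0.00010215 0.00060848] [-0.8500814  -0.05186555  0.12155351]
gap 0.2672086226529882 61.661399602890015
gap 0.26929504902664725
15.8833
```

View pics/s4.png

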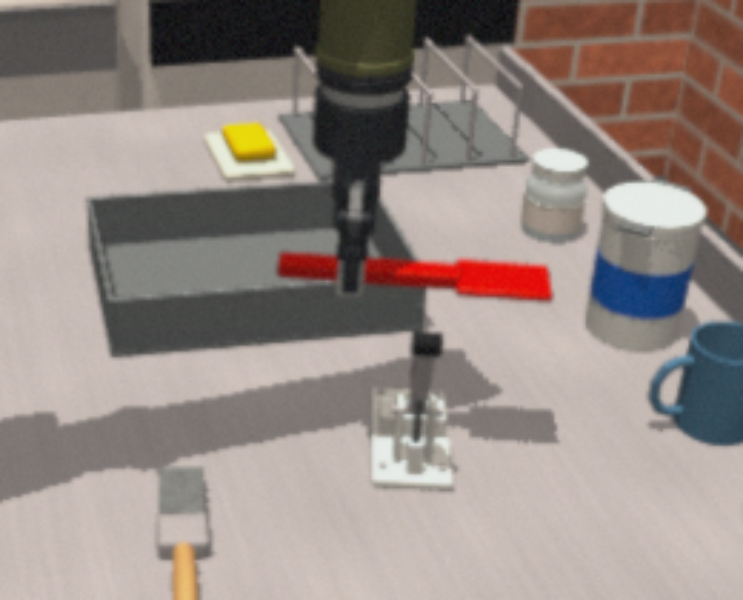

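The scraper is held level above the clip, with the arm standing open. Now lay it in the basin with force-watched steps.

```bash
python3 - <<'E'
from h import *
from cell import ctrl
g=np.load("g.npz");s=float(g["s"]);q=down(s-.03)
T=np.array([.415,.331,0]); z=lambda h:T+[0,0,h]
print(ctrl.solve_ik(z(-.031),q) is not None)
ctrl.servo_line(z(.125),.15,q); ctrl.servo_line(z(-.012),.12); f0=ctrl.read_force()[2]; print(f0)
for h in np.arange(-.015,-.034,-.003):
    ctrl.servo_line(z(h),.03); f=ctrl.read_force()[2]; print(round(h,3),f)
    if abs(f-f0)>3: break
ctrl.gripper_to(.6); ctrl.servo_line(z(.12),.15); 
print(ctrl.read_time())
w=ctrl.read_camera("side");cv2.imwrite("pics/s5.png",cv2.resize(w["color"][100:400,220:500,::-1],(560,600)))
def P(d,u,v):
    o,r=ray(d,u,v);return o+r*d["z_map"][v,u]
c=w["color"].astype(int);m=(c[:,:,0]>120)&(c[:,:,1]<50)&(c[:,:,2]<50);m[:120]=0;m[280:]=0;m[:,420:]=0
pts=np.array([P(w,u,v) for v,u in np.argwhere(m)]);print(len(pts),pts.min(0),pts.max(0),np.percentile(pts[:,2],[5,50,95]))
E
```

```text
True
-0.49098468687682933
-0.015 0.03135937669480732
-0.018 -0.8999011061179031
-0.021 -0.6565709957907016
-0.024 1.679242655342005
-0.027 24.8607920604093
22.0167
366 [ 0.16228561 -0.91432143  0.01361322] [0.57657851 0.34901395 0.73012608] [0.01616774 0.02015785 0.02438699]
```

View pics/s5.png

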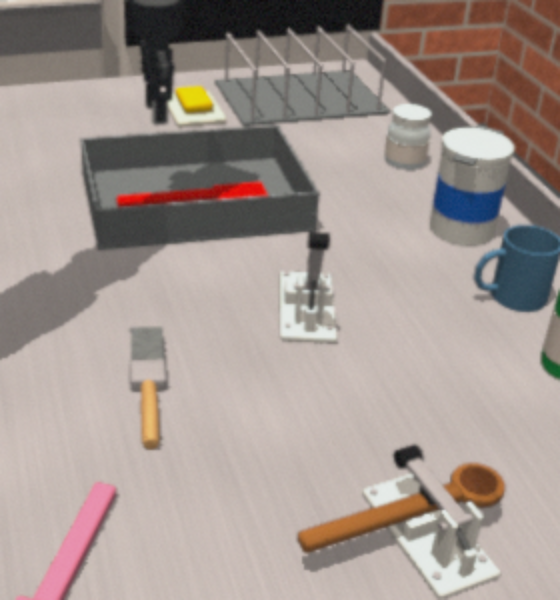

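The picture shows the scraper lying flat in the unmoved basin, from (118,200) to (265,188). The clip's arm stands open at (317,240), the spoon's clip is shut, and the gripper is clear.

```bash
python3 -c "
from cell import ctrl
print(ctrl.sign_off())"
```

```text
the job is handed in; nothing more can be done
None
```

The job is handed in at about 22 s: by the last picture the scraper lies flat in the basin, its clip stands open, and the spoon is still held in its shut clip; no verdict was returned.

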